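# Dock the specimen tub down its guide lane

## Task

Without gripping or lifting it, push the orange-lidded specimen tub across the board and down the lane between the two blue guide rails until it is fully home against the black end stop, then take the hand away. Push it gently, and let neither the tub nor the robot touch either rail. Leave the jar, beaker, spray bottle and brush where they are.

Things in the scene. Friction and masses are not known exactly. Their poses are not given: they have to be found in the camera images.
- tub: specimen tub: clear box, orange lid with white patch, 110 long (its x) x 92 wide (y) x 60 mm high, plain upright faces; origin at the centre of its underside. 0.3 to 0.65 kg, slides on the board with a few newtons. Starts on the open board before the lane, up to 45 mm off the centre line and turned up to 17 degrees, +x end towards the lane
- dock: white docking board fixed to the bench, 505 x 270 mm, 10 mm thick. Origin on its underside below the centre of the lane mouth; x runs along the lane from the mouth (x = 0) to the end stop (x = 220 mm), roughly to the robot's left; y across the lane, z up. The open part reaches back to x = -265 mm
- lane_mouth (a point): centre of the lane's open end, midway between the rails' ends, on the board's top surface
- lane_end (a point): centre of the foot of the end stop's face, on the board's top surface, 220 mm beyond the lane mouth. When the tub is fully home its +x face lies here, so its origin is 55 mm short of this point
- rail_left: blue guide rail on the board's +y side, 220 mm long (its x, from the mouth to the end stop), 12 mm wide, 16 mm high above the board; origin on the board's top at the mouth end, in the middle of its width. The clear lane between the two rails is 116 mm wide, so 12 mm on each side of a centred tub
- rail_right: blue guide rail on the board's -y side, the mirror image of the left one
- end_stop: fixed black rubber stop across the far end of the lane, 140 mm wide, 14 mm thick, 30 mm high above the board; origin at the foot of the face that the tub meets
- jar: bystander: small jar with a green cap, 44 mm diameter, 70 mm high, standing loose on the board just outside one of the rails near the end stop (either side); origin at the centre of its base
- beaker: bystander: white beaker, 48 mm across the rim, 75 mm high, standing loose on the board just outside the other rail; origin at the centre of its base
- spray_bottle: bystander: white spray bottle with a blue band and a yellow trigger head, 76 mm diameter, 220 mm high, standing on the bench beyond the end of the board; origin at the centre of its base
- brush: bystander: blue cleaning brush lying on the bench on the side of the board away from the robot

How it is judged:
At the end, for the whole second after the job is handed in: the tub stands flat on the board between the rails, its front face within 6 mm of the end stop, within 13 mm of the lane's centre line and 0.12 rad of its direction, at rest (x of tub in the frame of dock between 0.159 and 0.168 m and y of tub in the frame of dock between -0.013 and 0.013 m and z of tub in the frame of dock between 0.007 and 0.014 m and angle between the x axis of tub and the x axis of dock, either way round below 0.12 rad and angle between tub's own z axis and vertical below 0.08 rad and linear speed of tub below 0.01 m/s); the robot touches nothing.
It fails at once if anything touches either guide rail (contact force between any of rail_left, rail_right and anything else above 0.2 N).
It fails at once if the tub is lifted off the board, tipped or shoved off it (z of tub in the frame of dock above 0.018 m or z of tub in the frame of dock below 0.004 m or angle between tub's own z axis and vertical above 0.2 rad).
It fails at once if the tub is flung (faster than 0.4 m/s) (linear speed of tub above 0.4 m/s).
It fails at once if the jar, beaker, spray bottle or brush is moved by more than 20 mm, or one of the first three toppled (distance of any of jar, beaker, spray_bottle, brush from where it was at the start of the episode above 0.02 m or angle between any of jar, beaker, spray_bottle's own z axis and vertical above 0.3 rad).
It also fails if it takes over 64 s, if anything falls off the work surface, if the arm or the gripper's body presses on something with over 40 N, if the wrist force passes 120 N, or if a joint passes its speed limit or range.

## Robot

A 6-joint arm with a two-finger parallel gripper is mounted at the origin on the work surface. World frame = base frame: x ahead of the robot, y to its left, z up, the work surface at z = 0. Lengths are in m, angles in rad, forces in N, time in s.
With the tool pointing down it reaches from about 0.325 to 0.9 m from the base axis. Payload 6.1 kg.
Tool frame: the origin (TCP) lies at the centre of the arm's flange, where the gripper is bolted on; the fingertips stand 182 mm ahead of it and the grasp point (between the pads) lies 164 mm ahead of it; z points along the fingers, x is the direction in which the jaws open and shut, and the axes are right-handed (so a half turn about z gives the same grasp; the last joint's range is limited). The gripper opens to 87 mm and grips with 3 to 60 N. Pads are 19 mm wide; open, the fingers measure 117 mm over their backs; the gripper's body (75 mm by 190 mm) begins 51 mm behind the grasp point.
Start: joints at [-1.443, 0.22, 1.526, -0, 1.395, -0.126], TCP at [0.157, -0.605, 0.405] pointing down, gripper open.
Joint ranges: [-2.98, 2.98], [-0.91, 2.08], [0.09, 2.57], [-1.24, 4.39], [0.2, 2.65], [-2.68, 2.68]. Speed limits (rad/s): [2.57, 2.57, 3.01, 3.14, 3.14, 3.14].

## Interface

Orientations are given as [roll, pitch, yaw] about the fixed x, y, z axes, in that order (R = Rz(yaw) Ry(pitch) Rx(roll)).
In Python, from plant import r, grab_frame, camera_params, find_in, trace, landmark_of gives the robot as it stands.
- The arm moves only by the tool send_rows, never from a script. Its argument "steps" is text: rows parted by semicolons, each of 4 numbers parted by spaces: the shift along the tool's x, y, z in mm, then the turn about the tool's z in degrees. A call has 1 to 8 rows; each row shifts and turns the commanded pose from where the row before left it, along the tool's axes as they then stand; what a row does not reach is not made up. A row lasts 1/12 s, in which the tool goes at most 41.7 mm and 7.16 degrees, less where a joint would pass 70% of its speed; a pose out of reach is approached as far as the arm can. A call is refused whole if a number of a shift passes 41.7 or a number of a turn 7.16, either way. A call with a gripper value outside its range is refused whole. "claw" is the opening, from -1 (shut) to 1 (fully open), set as the call begins (left out, the last holds). The fingers move at their own pace and stop on an object; the grip force is fixed at half the most. Time passes only in rows, so rows that do not move let the fingers close. It gives the time, the measured TCP pose, the force and the opening at its end, in the units of the state.
- r.get_state(): the state, without advancing time (a new reading comes with each control period).
- grab_frame(name): name is "scene" or "top" or "wrist"; returns (picture, depth): 480x640x3 uint8, red, green, blue; 480x640 float32, m along the optical axis (not along the pixel's ray), 0 where there is no reading.
- camera_params(name): a dict with "mtx" (3x3 intrinsics, pixels), "cam_to_world" (4x4, takes a point from camera to world coordinates); the wrist camera has in their place "tool_from_camera" (4x4, takes a point from camera to tool coordinates, whose origin is the TCP and whose axes are the tool frame's). Camera axes: x right, y down, z forward; pixel columns grow to the right and rows downward; lengths in m; the calibration is good to about 2 mm. A picture is of the moment at which its call begins: read the wrist's pose just before it. camera_params takes no time and is no camera call.
- r.job_done(): hands the job in, once; it reports no verdict.
Trained networks look in the newest picture that a camera, given by its name, has taken for a name from the list of things; names that differ only in an ending like _2 or _b are one class to them, and where a whole thing is asked for, a point or a joint stands for the part that bears it (a point fixed in the world has none). Each returns a list of dicts, best first, with "score" (0 to 1); they miss things now and then, are a little off and sometimes report something else, mostly with a low value. They report only what shows in the picture. A call takes as long as a camera call.
- find_in(camera, query): "location" ([x, y, z] in m, in the coordinates of the camera as it stood for that picture, good to about 4 mm: the middle of the surface that is visible of it).
- trace(camera, query): "mask" (480x640 bool, what is visible of it).
- landmark_of(camera, query): "location" ([x, y, z] in m, in the coordinates of the camera as it stood for that picture, good to about 4 mm: a listed point, or the origin of a listed thing).
The state is a dict: "clock": time; "joint_pos": joint angles; "dq": joint speeds; "joint_torque": joint torques, N m; "eef_pos": TCP position; "eef_rot": TCP orientation; "wrist_force": force on the tool from outside, world axes, zero at the start; "moment": the same for the moment, N m; "grip_width": finger opening in m.
Only numpy, scipy, OpenCV 4.12 (cv2) and the standard library are available. Lean on these libraries where they do the work, as an engineer would, in place of code of your own. Each camera call takes 0.05 s, during which the arm holds its last target. There are 200 camera calls.

## Working session

There is one attempt and no reset: what is moved stays moved. The work goes in short steps, Python scripts to look and compute and a tool call to move; the robot and the scene stay as the last step left them, time stands still between calls to the robot, and variables do not carry over. Pictures are saved under pics/ and viewed, about 8 in all and at most 12, crops included, and the job is handed in when it is done.

Besides the shell and the picture viewer there is one more tool, called by a JSON object that holds its "api" and its "payload", one argument or row to a line. send_rows: Moves the arm, as the interface text tells. Its arguments: {"type":"object","properties":{"steps":{"type":"string"},"claw":{"type":"number"}},"required":["steps"]}

```bash
mkdir -p pics; ls
cat > h.py <<'E'
from plant import r, grab_frame, camera_params, find_in, trace, landmark_of
import numpy as np, cv2
from scipy.spatial.transform import Rotation as R
def c2w(n):
    p=camera_params(n)
    if 'cam_to_world' in p: return np.array(p['cam_to_world'])
    s=r.get_state(); T=np.eye(4); T[:3,:3]=R.from_euler('xyz',s['eef_rot']).as_matrix(); T[:3,3]=s['eef_pos']
    return T@np.array(p['tool_from_camera'])
def w(T,p): return (T[:3,:3]@np.array(p)+T[:3,3])
def cloud(n,d,m,T):
    K=np.array(camera_params(n)['mtx']); v,u=np.nonzero(m&(d>0)); z=d[v,u]
    P=np.c_[(u-K[0,2])*z/K[0,0],(v-K[1,2])*z/K[1,1],z]
    return P@T[:3,:3].T+T[:3,3]
def save(n,img): cv2.imwrite('pics/'+n,img[:,:,::-1])
E
python3 - <<'E'
from h import *
np.set_printoptions(precision=4,suppress=True)
s=r.get_state(); print({k:np.round(v,4) for k,v in s.items()})
ims=[]
for n in ['top','scene']:
    T=c2w(n); im,d=grab_frame(n); save(n+'0.png',im); np.savez(n+'0.npz',im=im,d=d)
    for q in ['lane_mouth','lane_end','dock','tub','jar','beaker','spray_bottle','rail_left','rail_right']:
        L=landmark_of(n,q); print(n,q,[(round(l['score'],2),w(T,l['location'])) for l in L[:2]])
    t=trace(n,'tub')
    if t:
        m=t[0]['mask']; P=cloud(n,d,m,T); top=P[(P[:,2]>.06)&(P[:,2]<.08)]
        print(m.sum(),np.percentile(P[:,2],[5,50,95]),cv2.minAreaRect(top[:,:2].astype(np.float32)*1000))
E
```

```text
pics
{'clock': np.float64(0.0), 'joint_pos': array([-1.4431,  0.2212,  1.5276, -0.    ,  1.3947, -0.1261]), 'dq': array([ 0.0003, -0.    ,  0.0005,  0.0011, -0.0023, -0.0009]), 'joint_torque': array([ -0.0008, -49.4613, -38.7373,   0.0699,   0.0572,  -0.0001]), 'eef_pos': array([ 0.1569, -0.6047,  0.4037]), 'eef_rot': array([-3.1414,  0.0019, -1.317 ]), 'wrist_force': array([-0.5876, -0.275 , -0.8065]), 'moment': array([-0.016 ,  0.0139, -0.0376]), 'grip_width': np.float64(0.0865)}
top lane_mouth [(0.72, array([0.5619, 0.0477, 0.0097]))]
top lane_end [(0.68, array([0.5644, 0.2772, 0.0068]))]
top dock [(0.94, array([0.5605, 0.0531, 0.0022]))]
top tub [(0.66, array([ 0.551 , -0.1186,  0.0115]))]
top jar [(0.73, array([0.4546, 0.2396, 0.0092]))]
top beaker [(0.8, array([0.6641, 0.2024, 0.0092]))]
top spray_bottle [(0.73, array([0.4279, 0.4573, 0.0026])), (0.38, array([0.5001, 0.0525, 0.0055]))]
top rail_left [(0.84, array([0.4964, 0.0542, 0.0099])), (0.48, array([0.4579, 0.2373, 0.0078]))]
top rail_right [(0.83, array([0.6259, 0.0497, 0.0089]))]
3087 [0.0382 0.0694 0.0726] ((550.5553588867188, -116.7813491821289), (111.18983459472656, 92.30980682373047), 73.89281463623047)
scene lane_mouth [(0.76, array([0.5597, 0.0519, 0.0106]))]
scene lane_end [(0.84, array([0.567 , 0.2732, 0.0097]))]
scene dock [(0.69, array([0.5652, 0.0506, 0.0003]))]
scene tub [(0.7, array([ 0.5494, -0.1197,  0.0079]))]
scene jar [(0.34, array([ 0.8086, -0.0262,  0.0026]))]
scene beaker [(0.91, array([0.6664, 0.2   , 0.0124]))]
scene spray_bottle [(0.84, array([ 0.427 ,  0.4602, -0.0032]))]
scene rail_left [(0.65, array([0.5007, 0.0508, 0.0113]))]
scene rail_right [(0.58, array([0.6258, 0.0514, 0.0102]))]
1787 [0.0186 0.0696 0.0748] ((552.4251708984375, -116.79975891113281), (119.36814880371094, 92.13381958007812), 73.43693542480469)
```

Run:
```python
from h import *
np.set_printoptions(precision=4,suppress=True)
f=np.load('top0.npz'); im,d=f['im'],f['d']; T=c2w('top')
hsv=cv2.cvtColor(im,cv2.COLOR_RGB2HSV)
blue=(hsv[...,0]>95)&(hsv[...,0]<130)&(hsv[...,1]>110)
P=cloud('top',d,blue,T)
for lo,hi in [(.46,.53),(.59,.66)]:
    Q=P[(P[:,0]>lo)&(P[:,0]<hi)&(P[:,1]>0)&(P[:,1]<.32)&(P[:,2]>.02)&(P[:,2]<.035)]
    print(len(Q),np.median(Q[:,2]),cv2.minAreaRect(Q[:,:2].astype(np.float32)*1000),np.polyfit(Q[:,1],Q[:,0],1))
A=cloud('top',d,d>0,T)
B=A[(abs(A[:,2]-.01)<.004)&(A[:,0]>.35)&(A[:,0]<.75)&(A[:,1]>-.3)&(A[:,1]<.35)]
print(len(B),cv2.minAreaRect(B[:,:2].astype(np.float32)*1000))
K=np.array(camera_params('top')['mtx']); print(K, T)
```

```text
551 0.02565119317240061 ((498.71673583984375, 162.46319580078125), (219.17625427246094, 10.199387550354004), 89.16987609863281) [0.017  0.4959]
558 0.025417876256834226 ((626.4412841796875, 160.6656951904297), (217.515625, 10.710698127746582), 89.17581176757812) [0.0162 0.6236]
25465 ((550.5870361328125, 60.71336364746094), (360.75677490234375, 566.8060913085938), 3.4743709564208984)
[[509.3233   0.     318.7182]
 [  0.     509.3233 231.9277]
 [  0.       0.       1.    ]] [[ 0.0054 -0.9952  0.0977  0.4769]
 [-0.9996 -0.0027  0.0281  0.1349]
 [-0.0277 -0.0978 -0.9948  1.049 ]
 [ 0.      0.      0.      1.    ]]
```

View pics/top0.png

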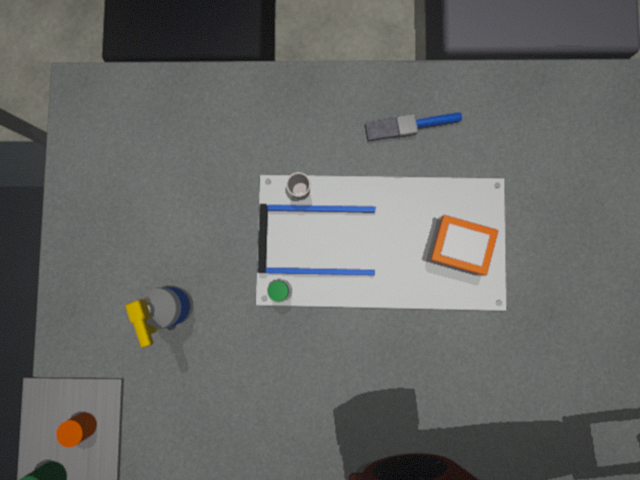

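View pics/scene0.png

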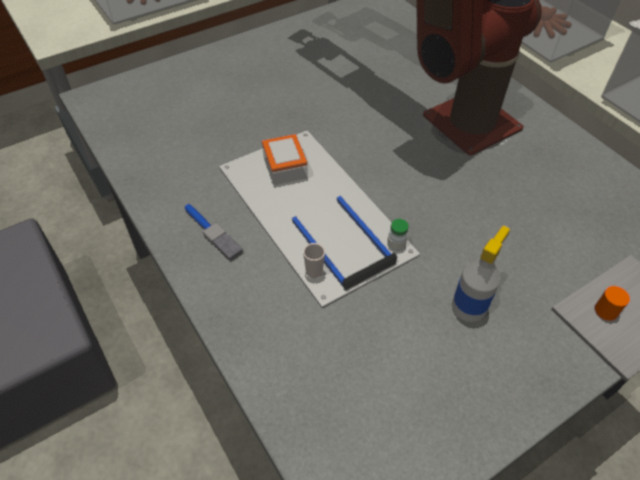

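```bash
cat > plan.py <<'E'
import numpy as np
def rows(cur,wps):
    """cur=(x,y,z,yaw_deg) m; wps list of poses; each row world delta -> tool axes of the current yaw"""
    x=np.array(cur,float); out=[]
    for q in wps:
        q=np.array(q,float); c,s=np.cos(np.radians(x[3])),np.sin(np.radians(x[3])); d=(q-x)[:3]*1000
        row=[c*d[0]+s*d[1], s*d[0]-c*d[1], -d[2], -(q[3]-x[3])]
        row=np.round(row,1); out.append(row)
        # apply the rounded row
        dx=np.array([c*row[0]+s*row[1], s*row[0]-c*row[1], -row[2]])/1000
        x=x+np.r_[dx,-row[3]]
    return out,x
def show(o):
    for i in range(0,len(o),8): print('; '.join(' '.join(f'{v:g}' for v in r) for r in o[i:i+8]))
def lin(a,b,n): a,b=map(np.array,(a,b)); return [a+(b-a)*k/n for k in range(1,n+1)]
E
python3 - <<'E'
from h import *; from plan import *
s=r.get_state(); cur=[*s['eef_pos'],np.degrees(s['eef_rot'][2])]
tgt=[.5215,-.2177,.30,-16.1]; o,x=rows(cur,lin(cur,tgt,24)); show(o); print(cur,x)
E
```

```text
-11.8 -18.8 4.4 -2.5; -11 -19.2 4.3 -2.4; -10.1 -19.7 4.4 -2.5; -9.3 -20.1 4.4 -2.5; -8.4 -20.5 4.3 -2.5; -7.5 -20.9 4.4 -2.4; -6.7 -21.1 4.4 -2.5; -5.7 -21.4 4.3 -2.5
-4.7 -21.7 4.4 -2.5; -3.8 -21.8 4.4 -2.4; -2.9 -22 4.3 -2.5; -1.9 -22.1 4.4 -2.5; -1 -22.1 4.3 -2.5; 0 -22.2 4.4 -2.4; 0.9 -22.1 4.4 -2.5; 1.9 -22.1 4.3 -2.5
2.9 -22 4.4 -2.4; 3.8 -21.8 4.4 -2.5; 4.7 -21.7 4.3 -2.5; 5.7 -21.4 4.4 -2.5; 6.6 -21.1 4.4 -2.4; 7.4 -20.9 4.3 -2.5; 8.4 -20.5 4.4 -2.5; 9.3 -20.2 4.4 -2.5
[np.float64(0.15693427452699973), np.float64(-0.6049715947115079), np.float64(0.4047632612898069), np.float64(-75.45969794085619)] [  0.52153909  -0.21767237   0.29996326 -16.05969794]
```

{"api": "send_rows", "payload": {
  "steps": "-12 -19 4.4 -2.5; -11 -19 4.4 -2.5; -10 -20 4.4 -2.5; -9 -20 4.4 -2.5; -8 -20.5 4.4 -2.5; -7.5 -21 4.4 -2.5; -6.5 -21 4.4 -2.5; -5.5 -21.5 4.4 -2.5",
  "claw": 0.26
}}

```text
clock: 1.77
eef_pos: [0.2795, -0.4756, 0.3695]
eef_rot: [3.142, -0.0, -0.966]
wrist_force: [0.6, 0.4, 0.6]
grip_width: 0.0553
```

{"api": "send_rows", "payload": {
  "steps": "-4.7 -21.7 4.4 -2.5; -3.8 -21.8 4.4 -2.5; -2.9 -22 4.3 -2.5; -1.9 -22 4.4 -2.5; -1 -22 4.4 -2.5; 0 -22 4.4 -2.4; 1 -22 4.4 -2.5; 2 -22 4.4 -2.5"
}}

```text
clock: 2.43
eef_pos: [0.4002, -0.3465, 0.3344]
eef_rot: [3.142, -0.0, -0.619]
wrist_force: [0.2, -0.2, 0.1]
grip_width: 0.0549
```

{"api": "send_rows", "payload": {
  "steps": "3 -22 4.4 -2.4; 4 -22 4.4 -2.5; 5 -21.5 4.4 -2.5; 5.5 -21.5 4.4 -2.5; 6.5 -21 4.4 -2.4; 7.5 -21 4.4 -2; 8.5 -20.5 4.4 -2; 9 -20 4.4 -2"
}}

```text
clock: 3.1
eef_pos: [0.5218, -0.2174, 0.2992]
eef_rot: [3.141, -0.0, -0.299]
wrist_force: [-1.0, -0.1, 0.4]
grip_width: 0.0549
```

{"api": "send_rows", "payload": {
  "steps": "0 0 0 0; 0 0 0 0; 0 0 0 0; 0 0 0 0"
}}

```text
clock: 3.43
eef_pos: [0.5206, -0.219, 0.2995]
eef_rot: [3.141, -0.0, -0.302]
wrist_force: [0.5, 0.2, 0.4]
grip_width: 0.0549
```

```bash
cat > see.py <<'E'
from h import *
# dock frame: mouth and heading
M=np.array([.5606,.0515]); H=np.radians(89.05)
Rd=np.array([[np.cos(H),np.sin(H)],[-np.sin(H),np.cos(H)]])
def todock(p): return Rd@(np.array(p)-M)
def tub(n='top'):
    """lid rectangle from orange+white mask and depth -> centre (world), heading deg"""
    T=c2w(n); im,d=grab_frame(n); t=trace(n,'tub'); res=None
    if t:
        P=cloud(n,d,t[0]['mask'],T); P=P[(P[:,2]>.062)&(P[:,2]<.078)]
        (c,sz,a)=cv2.minAreaRect(P[:,:2].astype(np.float32)*1000)
        if sz[0]<sz[1]: a+=90
        a=(a%180); res=np.array(c)/1000,sz,a
        print(n,'tub world',np.round(res[0],4),'size',np.round(sz),'head',round(a,1),'| dock mm',np.round(todock(res[0])*1000,1),'rel deg',round(a-np.degrees(H),1))
    return im,d,res
E
python3 - <<'E'
from see import *; from plan import *
s=r.get_state(); cur=[*s['eef_pos'],np.degrees(s['eef_rot'][2])]; print(cur,s['grip_width'],s['clock'],s['wrist_force'])
im,d,_=tub('top'); save('top1.png',im)
im,d,_=tub('scene');
E
```

```text
[np.float64(0.5206275838215745), np.float64(-0.21896012313058552), np.float64(0.29949248959951763), np.float64(-17.327046162224374)] 0.05491048306016473 3.4333 [0.47779299 0.23764987 0.44729502]
top tub world [ 0.5505 -0.1163] size [111.  93.] head 73.8 | dock mm [-168.     7.3] rel deg -15.3
scene tub world [ 0.5525 -0.1149] size [112.  93.] head 73.6 | dock mm [-166.5    5.3] rel deg -15.5
```

Run:
```python
from h import *; from plan import *
s=r.get_state(); cur=[*s['eef_pos'],np.degrees(s['eef_rot'][2])]
o,x=rows(cur,lin(cur,[.5244,-.2072,.214,-16.3],8)); show(o); print(x)
```

```text
0 -1.5 10.7 -0.1; 0 -1.6 10.7 -0.2; 0 -1.5 10.7 -0.1; 0.1 -1.6 10.6 -0.1; -0 -1.5 10.7 -0.1; 0 -1.5 10.7 -0.2; 0 -1.6 10.7 -0.1; 0.1 -1.5 10.7 -0.1
[  0.52442135  -0.2072084    0.21397869 -16.33165706]
```

{"api": "send_rows", "payload": {
  "steps": "0 -1.5 10.7 -0.1; 0 -1.5 10.7 -0.2; 0 -1.5 10.7 -0.1; 0 -1.5 10.7 -0.1; 0 -1.5 10.7 -0.1; 0 -1.5 10.7 -0.2; 0 -1.5 10.7 -0.1; 0.2 -1.5 10.7 -0.1"
}}

```text
clock: 4.3
eef_pos: [0.5246, -0.2065, 0.2123]
eef_rot: [-3.141, 0.001, -0.283]
wrist_force: [0.6, 0.3, 0.6]
grip_width: 0.0547
```

{"api": "send_rows", "payload": {
  "steps": "0 -3 0 0; 0 -3 0 0; 0 -3 0 0; 0 -3 0 0; 0 -3 0 0; 0 -3 0 0; 0 -2 0 0; 0 0 0 0"
}}

```text
clock: 4.97
eef_pos: [0.5305, -0.1872, 0.2139]
eef_rot: [-3.142, -0.0, -0.283]
wrist_force: [-0.9, -0.3, 0.0]
grip_width: 0.0546
```

Run:
```python
from see import *
s=r.get_state(); print(s['eef_pos'],np.degrees(s['eef_rot'][2]),s['wrist_force'],s['clock'])
im,d,_=tub('top'); im2,_,_=tub('scene')
wr,_=grab_frame('wrist')
save('c1.png',np.hstack([cv2.resize(im[150:330,330:570],(400,300)),cv2.resize(wr,(400,300))]))
```

```text
[ 0.5304927  -0.18719298  0.21392955] -16.229339292602585 [-0.94328854 -0.25128421  0.02096252] 4.9667
top tub world [ 0.5511 -0.1149] size [108.  92.] head 74.0 | dock mm [-166.5    6.7] rel deg -15.1
scene tub world [ 0.5523 -0.1166] size [117.  93.] head 74.2 | dock mm [-168.2    5.5] rel deg -14.8
```

View pics/c1.png

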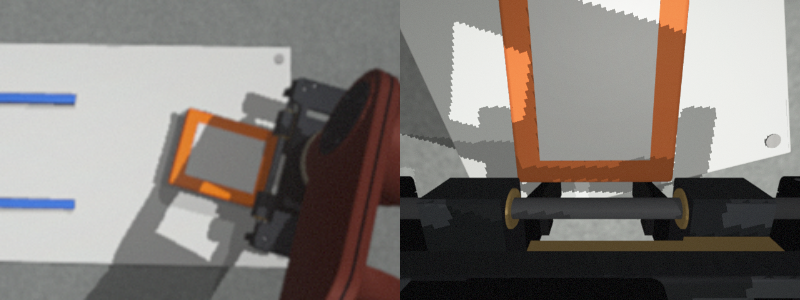

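{"api": "send_rows", "payload": {
  "steps": "0 -2 0 0; 0 -2 0 0; 0 -2 0 0; 0 -1 0 0"
}}

```text
clock: 5.55
eef_pos: [0.5322, -0.1808, 0.2136]
eef_rot: [3.141, 0.0, -0.283]
wrist_force: [-0.2, -2.2, -0.4]
grip_width: 0.0545
```

{"api": "send_rows", "payload": {
  "steps": "0 -2 0 0; 0 -2 0 0; 0 -2 0 0; 0 -2 0 0"
}}

```text
clock: 5.88
eef_pos: [0.5345, -0.1731, 0.2136]
eef_rot: [3.141, 0.0, -0.284]
wrist_force: [-0.7, -2.6, -0.2]
grip_width: 0.0543
```

```bash
cat > wv.py <<'E'
from see import *
def wtub():
    """tub from wrist: lid top rectangle in world, from depth; uses visible lid rear/side edges"""
    im,d,_=tub('top'); 
    im2,_,_=tub('scene')
    return im
if __name__=='__main__':
    s=r.get_state(); y=np.degrees(s['eef_rot'][2])
    print('tcp',np.round(s['eef_pos'],4),'yaw',round(y,2),'F',np.round(s['wrist_force'],2),'t',s['clock'],'hand dock mm',np.round(todock(s['eef_pos'][:2])*1000,1),'hand rel',round(y+90-np.degrees(H),2))
    wtub(); tub('wrist')
E
python3 wv.py
```

```text
tcp [ 0.5345 -0.1731  0.2136] yaw -16.26 F [-0.7  -2.57 -0.17] t 5.8833 hand dock mm [-225.    22.4] hand rel -15.31
top tub world [ 0.5549 -0.1034] size [101.  93.] head 73.6 | dock mm [-154.9    3.1] rel deg -15.5
scene tub world [ 0.5557 -0.1066] size [117.  93.] head 73.5 | dock mm [-158.1    2.3] rel deg -15.5
wrist tub world [ 0.5496 -0.1128] size [103.  92.] head 73.7 | dock mm [-164.5    8.3] rel deg -15.4
```

Run:
```python
from see import *; from plan import *
s=r.get_state(); cur=[*s['eef_pos'],np.degrees(s['eef_rot'][2])]; L=.0675; Rr=.165; n=16
a0=np.radians(cur[3]+90); c=np.array(cur[:2])+L*np.array([np.cos(a0),np.sin(a0)])
cor=c+Rr*np.array([-np.sin(a0),np.cos(a0)]); wp=[]
for k in range(1,n+1):
    a=a0+(H-a0)*k/n; p=cor-Rr*np.array([-np.sin(a),np.cos(a)])-L*np.array([np.cos(a),np.sin(a)])
    wp.append([*p,.2140,np.degrees(a)-90])
o,x=rows(cur,wp); show(o); print(x,todock(x[:2]))
```

```text
1.1 -2.8 -0.3 -1; 1.1 -2.7 -0 -0.9; 1.1 -2.8 -0 -1; 1.1 -2.8 -0 -0.9; 1.1 -2.7 -0 -1; 1.1 -2.8 -0 -0.9; 1.1 -2.7 -0 -1; 1.1 -2.8 -0 -1
1.1 -2.8 -0 -0.9; 1.1 -2.7 -0 -1; 1.1 -2.8 -0 -0.9; 1.2 -2.8 -0 -1; 1.1 -2.7 -0 -0.9; 1.1 -2.8 -0 -1; 1.1 -2.8 -0 -1; 1.1 -2.7 -0 -0.9
[ 0.55893623 -0.13233414  0.21398524 -0.95680884] [-0.18383646 -0.0013844 ]
```

{"api": "send_rows", "payload": {
  "steps": "1.1 -2.8 0 -1; 1.1 -2.7 0 -0.9; 1.1 -2.8 0 -1; 1.1 -2.8 0 -0.9; 1.1 -2.7 0 -1; 1.1 -2.8 0 -0.9; 1.1 -2.7 0 -1; 1.1 -2.8 0 -1"
}}

```text
clock: 6.85
eef_pos: [0.5482, -0.1534, 0.2137]
eef_rot: [3.142, -0.0, -0.148]
wrist_force: [-0.4, -1.3, -0.1]
grip_width: 0.055
```

```bash
python3 wv.py
```

```text
tcp [ 0.5482 -0.1534  0.2137] yaw -8.46 F [-0.36 -1.27 -0.05] t 6.85 hand dock mm [-205.1    9. ] hand rel -7.51
top tub world [ 0.559  -0.0818] size [100.  92.] head 81.7 | dock mm [-133.3   -0.6] rel deg -7.3
scene tub world [ 0.5607 -0.0853] size [116.  95.] head 84.2 | dock mm [-136.8   -2.4] rel deg -4.9
wrist tub world [ 0.555  -0.0904] size [101.  93.] head 81.8 | dock mm [-142.     3.3] rel deg -7.3
```

Tub follows the hand flush (−7.3° vs −7.5°). Finishing the arc.

{"api": "send_rows", "payload": {
  "steps": "1.1 -2.8 0 -0.9; 1.1 -2.7 0 -1; 1.1 -2.8 0 -0.9; 1.1 -2.8 0 -1; 1.1 -2.7 0 -0.9; 1.1 -2.8 0 -1; 1.1 -2.8 0 -0.9; 1.1 -2.7 0 -0.8"
}}

```text
clock: 7.82
eef_pos: [0.5589, -0.1322, 0.2136]
eef_rot: [-3.142, 0.0, -0.019]
wrist_force: [-0.1, -2.0, -0.7]
grip_width: 0.0549
```

{"api": "send_rows", "payload": {
  "steps": "0 -3 0 0; 0 -3 0 0; 0 -3 0 0; 0 -2 0 0"
}}

```text
clock: 8.15
eef_pos: [0.559, -0.1211, 0.2137]
eef_rot: [3.142, -0.0, -0.02]
wrist_force: [-0.1, -2.2, -1.4]
grip_width: 0.0551
```

```bash
python3 wv.py
python3 - <<'E'
from see import *
# lane centre line and hand in the present pictures; re-measure rails from top
T=c2w('top'); im,d=grab_frame('top'); wr,_=grab_frame('wrist')
save('c2.png',np.hstack([cv2.resize(im[150:330,240:480],(400,300)),cv2.resize(wr,(400,300))]))
E
```

```text
tcp [ 0.559  -0.1211  0.2137] yaw -1.16 F [-0.08 -2.2  -1.36] t 8.15 hand dock mm [-172.6   -1.2] hand rel -0.21
top tub world [ 0.5609 -0.0481] size [99. 92.] head 88.8 | dock mm [-99.6  -1.9] rel deg -0.3
scene tub world [ 0.5634 -0.0524] size [113.  92.] head 88.6 | dock mm [-103.8   -4.5] rel deg -0.4
wrist tub world [ 0.5579 -0.0581] size [102.  93.] head 88.5 | dock mm [-109.6    0.9] rel deg -0.5
```

View pics/c2.png

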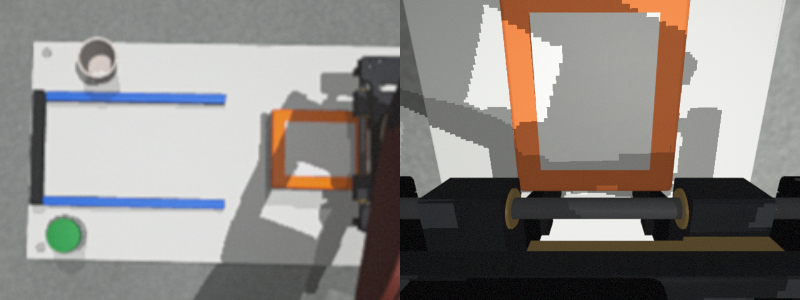

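{"api": "send_rows", "payload": {
  "steps": "0 -4 0 -0.1; 0 -5 0 -0.1; 0 -5 0 -0.1; 0 -5 0 -0.1; 0 -5 0 -0.1; 0 -5 0 0; 0 -5 0 0; 0 -4 0 0"
}}

```text
clock: 9.22
eef_pos: [0.5596, -0.0828, 0.2137]
eef_rot: [3.142, -0.0, -0.011]
wrist_force: [-0.4, -2.3, 0.9]
grip_width: 0.0548
```

```bash
python3 wv.py
```

```text
tcp [ 0.5596 -0.0828  0.2137] yaw -0.64 F [-0.38 -2.27  0.93] t 9.2167 hand dock mm [-134.3   -1.2] hand rel 0.31
top tub world [ 0.5611 -0.0092] size [97. 92.] head 89.1 | dock mm [-60.7  -1.5] rel deg 0.0
scene tub world [ 0.5627 -0.0154] size [ 95. 117.] head 91.1 | dock mm [-66.9  -3.2] rel deg 2.0
wrist tub world [ 0.5579 -0.0196] size [101.  93.] head 89.3 | dock mm [-71.1   1.5] rel deg 0.2
```

Well centred (y ≈ −1.5 mm, about 0°). Into the lane.

{"api": "send_rows", "payload": {
  "steps": "0 -4 0 0; 0 -5 0 0; 0 -5 0 0; 0 -5 0 0; 0 -5 0 0; 0 -5 0 0; 0 -5 0 0; 0 -5 0 0"
}}

```text
clock: 10.18
eef_pos: [0.56, -0.0438, 0.2136]
eef_rot: [-3.142, 0.0, -0.011]
wrist_force: [-0.8, -0.8, -0.2]
grip_width: 0.055
```

{"api": "send_rows", "payload": {
  "steps": "0 -5 0 0; 0 -5 0 0; 0 -5 0 0; 0 -5 0 0; 0 -5 0 0; 0 -5 0 0; 0 -5 0 0; 0 -5 0 0"
}}

```text
clock: 10.85
eef_pos: [0.5605, -0.004, 0.2137]
eef_rot: [3.142, -0.0, -0.012]
wrist_force: [0.6, -1.4, -0.5]
grip_width: 0.0549
```

```bash
python3 wv.py
```

```text
tcp [ 0.5605 -0.004   0.2137] yaw -0.66 F [ 0.63 -1.37 -0.48] t 10.85 hand dock mm [-55.5  -0.8] hand rel 0.29
top tub world [0.5612 0.0743] size [87. 91.] head 179.8 | dock mm [22.8 -0.3] rel deg 90.8
wrist tub world [0.5592 0.0578] size [103.  93.] head 89.5 | dock mm [6.3 1.5] rel deg 0.5
```

{"api": "send_rows", "payload": {
  "steps": "0 -5 0 0.1; 0 -5 0 0.1; 0 -5 0 0; 0 -5 0 0; 0 -5 0 0; 0 -5 0 0; 0 -5 0 0; 0 -5 0 0"
}}

```text
clock: 11.82
eef_pos: [0.5611, 0.036, 0.2138]
eef_rot: [3.141, -0.0, -0.015]
wrist_force: [-0.4, -3.1, 1.7]
grip_width: 0.0548
```

{"api": "send_rows", "payload": {
  "steps": "0 -5 0 0; 0 -5 0 0; 0 -5 0 0; 0 -5 0 0; 0 -5 0 0; 0 -5 0 0; 0 -5 0 0; 0 -5 0 0"
}}

```text
clock: 12.48
eef_pos: [0.5617, 0.0759, 0.2138]
eef_rot: [3.141, -0.0, -0.015]
wrist_force: [0.3, -4.4, 3.3]
grip_width: 0.0551
```

```bash
python3 wv.py
python3 - <<'E'
from see import *
im,d=grab_frame('top'); wr,_=grab_frame('wrist')
save('c3.png',np.hstack([cv2.resize(im[150:330,240:480],(400,300)),cv2.resize(wr,(400,300))]))
E
```

```text
tcp [0.5617 0.0759 0.2138] yaw -0.86 F [ 0.29 -4.43  3.33] t 12.4833 hand dock mm [24.4 -0.7] hand rel 0.09
top tub world [0.5629 0.1683] size [60. 91.] head 179.5 | dock mm [116.8  -0.4] rel deg 90.5
scene tub world [0.5649 0.1437] size [114.  95.] head 88.3 | dock mm [92.2 -2.8] rel deg -0.7
wrist tub world [0.56   0.1395] size [101.  93.] head 89.0 | dock mm [88.  2.] rel deg -0.0
```

View pics/c3.png

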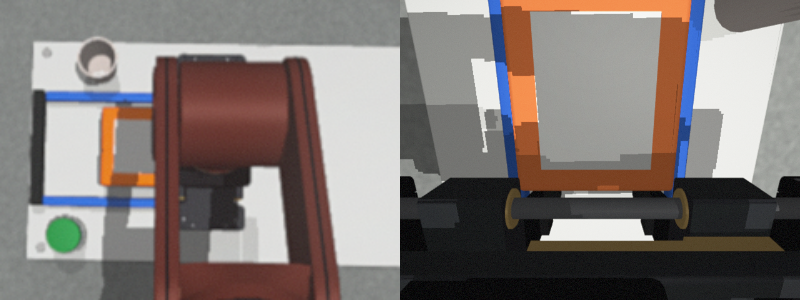

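{"api": "send_rows", "payload": {
  "steps": "0 -5 0 0; 0 -5 0 0; 0 -5 0 0; 0 -5 0 0; 0 -5 0 0; 0 -5 0 0; 0 -5 0 0; 0 -5 0 0"
}}

```text
clock: 13.55
eef_pos: [0.5622, 0.1161, 0.2136]
eef_rot: [3.142, 0.0, -0.015]
wrist_force: [0.0, -1.6, -1.2]
grip_width: 0.0545
```

{"api": "send_rows", "payload": {
  "steps": "0 -5 0 0; 0 -4 0 0; 0 -3 0 0; 0 -3 0 0; 0 -3 0 0; 0 -2 0 0; 0 -2 0 0; 0 -2 0 0"
}}

```text
clock: 14.22
eef_pos: [0.5626, 0.1396, 0.2137]
eef_rot: [3.142, -0.0, -0.015]
wrist_force: [0.1, -2.0, -0.2]
grip_width: 0.0549
```

```bash
python3 wv.py
```

```text
tcp [0.5626 0.1396 0.2137] yaw -0.87 F [ 0.1  -2.04 -0.22] t 14.2167 hand dock mm [88.1 -0.6] hand rel 0.08
top tub world [0.5645 0.2232] size [92. 77.] head 0.3 | dock mm [171.8  -1. ] rel deg -88.8
scene tub world [0.5661 0.2073] size [112.  93.] head 88.4 | dock mm [155.9  -3. ] rel deg -0.7
wrist tub world [0.5616 0.2028] size [102.  93.] head 89.2 | dock mm [151.3   1.5] rel deg 0.2
```

{"api": "send_rows", "payload": {
  "steps": "0 -1 0 0; 0 -1 0 0; 0 -1 0 0; 0 -1 0 0; 0 -1 0 0; 0 -1 0 0"
}}

```text
clock: 15.02
eef_pos: [0.5628, 0.1455, 0.2138]
eef_rot: [3.141, -0.0, -0.015]
wrist_force: [0.1, -3.8, 0.8]
grip_width: 0.0545
```

{"api": "send_rows", "payload": {
  "steps": "0 -1 0 0; 0 -1 0 0; 0 0 0 0"
}}

```text
clock: 15.27
eef_pos: [0.5628, 0.1477, 0.2138]
eef_rot: [-3.141, -0.0, -0.015]
wrist_force: [0.2, -2.4, 1.4]
grip_width: 0.0548
```

{"api": "send_rows", "payload": {
  "steps": "0 -1 0 0; 0 0 0 0"
}}

```text
clock: 15.43
eef_pos: [0.5628, 0.1486, 0.2138]
eef_rot: [-3.142, -0.0, -0.015]
wrist_force: [0.4, -3.2, 3.1]
grip_width: 0.0547
```

{"api": "send_rows", "payload": {
  "steps": "0 -1 0 0; 0 0 0 0"
}}

```text
clock: 15.6
eef_pos: [0.5629, 0.1492, 0.2138]
eef_rot: [3.141, -0.0, -0.015]
wrist_force: [-0.4, -5.2, 3.2]
grip_width: 0.0548
```

{"api": "send_rows", "payload": {
  "steps": "0 -1 0 0; 0 0 0 0"
}}

```text
clock: 15.77
eef_pos: [0.5629, 0.1495, 0.2138]
eef_rot: [3.139, 0.0, -0.015]
wrist_force: [-0.4, -10.1, 4.6]
grip_width: 0.0546
```

```bash
python3 wv.py
```

```text
tcp [0.5629 0.1495 0.2138] yaw -0.85 F [ -0.37 -10.13   4.61] t 15.7667 hand dock mm [98.  -0.7] hand rel 0.1
top tub world [0.5634 0.2324] size [78. 88.] head 178.5 | dock mm [180.9   0.2] rel deg 89.4
scene tub world [0.5656 0.2158] size [ 94. 113.] head 90.1 | dock mm [164.3  -2.3] rel deg 1.0
wrist tub world [0.5156 0.1895] size [4. 0.] head 87.2 | dock mm [137.2  47.3] rel deg -1.9
```

Force climbs to 10 N while the hand stops advancing, so the tub is home. Backing off straight, then up.

{"api": "send_rows", "payload": {
  "steps": "0 2 0 0; 0 3 0 0; 0 5 0 0; 0 8 0 0; 0 12 0 0; 0 15 0 0; 0 15 0 0; 0 15 0 0"
}}

```text
clock: 16.73
eef_pos: [0.5614, 0.0741, 0.2135]
eef_rot: [-3.142, 0.0, -0.015]
wrist_force: [0.4, 0.3, 0.1]
grip_width: 0.0553
```

{"api": "send_rows", "payload": {
  "steps": "0 15 -5 0; 0 20 -15 0; 0 25 -20 0; 0 30 -20 0; 0 30 -20 0; 0 30 -20 0; 0 30 -20 0; 0 20 -10 0"
}}

```text
clock: 17.4
eef_pos: [0.5586, -0.1279, 0.3467]
eef_rot: [3.14, -0.004, -0.017]
wrist_force: [0.4, -0.6, 1.0]
grip_width: 0.0545
```

{"api": "send_rows", "payload": {
  "steps": "0 10 0 0; 0 0 0 0; 0 0 0 0; 0 0 0 0; 0 0 0 0; 0 0 0 0"
}}

```text
clock: 17.9
eef_pos: [0.5583, -0.1331, 0.3426]
eef_rot: [-3.141, 0.002, -0.013]
wrist_force: [0.7, 0.5, 0.1]
grip_width: 0.0548
```

```bash
python3 wv.py
python3 - <<'E'
from see import *
for n in ['top','scene']:
    T=c2w(n); im,d=grab_frame(n)
    for q in ['tub','lane_end','jar','beaker','spray_bottle']:
        L=landmark_of(n,q); print(n,q,[(round(l['score'],2),np.round(w(T,l['location']),4)) for l in L[:1]])
    if n=='top':
        hsv=cv2.cvtColor(im,cv2.COLOR_RGB2HSV); P=cloud(n,d,hsv[...,2]<60,T)
        Q=P[(P[:,0]>.5)&(P[:,0]<.63)&(P[:,1]>.25)&(P[:,1]<.31)&(P[:,2]>.03)&(P[:,2]<.046)]
        print('stop top',len(Q),np.percentile(Q[:,1],[2,50,98]),np.median(Q[:,2])); save('top_end.png',cv2.resize(im[130:330,100:420],(800,500)))
E
```

```text
tcp [ 0.5583 -0.1331  0.3426] yaw -0.76 F [0.71 0.53 0.12] t 17.9 hand dock mm [-184.7   -0.8] hand rel 0.19
top tub world [0.5645 0.2165] size [ 92. 109.] head 90.1 | dock mm [165.   -1.2] rel deg 1.1
scene tub world [0.5651 0.2161] size [115.  96.] head 89.2 | dock mm [164.7  -1.7] rel deg 0.2
top tub [(0.97, array([0.5673, 0.2166, 0.0131]))]
top lane_end [(0.68, array([0.5646, 0.2722, 0.0075]))]
top jar [(0.6, array([0.4591, 0.2418, 0.0099]))]
top beaker [(0.82, array([0.6638, 0.2058, 0.0079]))]
top spray_bottle [(0.97, array([4.265e-01, 4.572e-01, 2.000e-04]))]
stop top 211 [0.27112758 0.27840697 0.28225006] 0.03976704700837841
scene tub [(0.73, array([0.5616, 0.2127, 0.0105]))]
scene lane_end [(0.86, array([0.5682, 0.2728, 0.0094]))]
scene jar [(0.78, array([0.4643, 0.2399, 0.0125]))]
scene beaker [(0.56, array([0.666 , 0.2004, 0.0135]))]
scene spray_bottle [(0.81, array([ 0.428 ,  0.4596, -0.0009]))]
```

View pics/top_end.png

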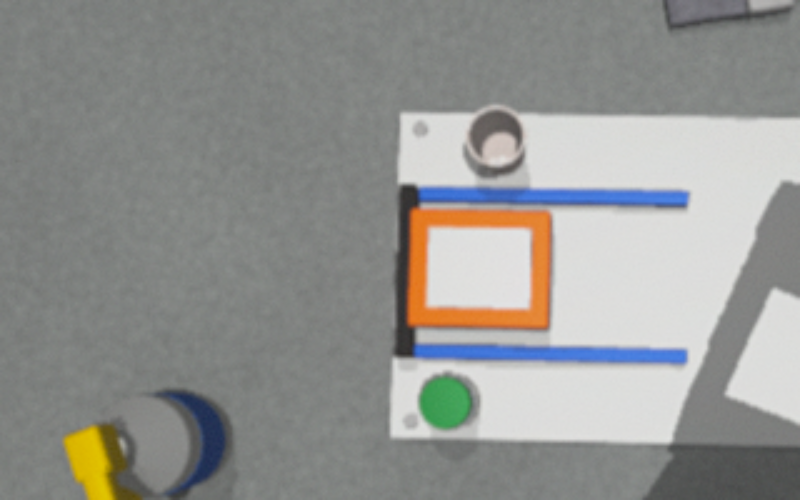

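The picture shows the tub's lid flush against the black stop (pixel column about 410) and centred between the rails. The jar and beaker are unmoved and the hand is clear, so I'm handing the job in.

```bash
python3 -c "
from plant import r
print(r.job_done())"
```

```text
the job is handed in; nothing more can be done
None
```

The tub is home against the end stop, the hand is clear, and the job is handed in at about 18 s on the robot's clock. I pushed it with two half-open fingertips flat on its rear face. A shallow arc took out the 15° turn, then I pushed straight down the lane at 60 mm/s or less. I stopped when the contact force rose to about 10 N with no further advance, then backed off and lifted.

**Last checks:**

| | Top camera | Scene camera | Allowed |
|---|---|---|---|
| Tub x in dock frame (mm) | 165.0 | 164.7 | 159 to 168 |
| Tub y in dock frame (mm) | −1.2 | −1.7 | ±13 |
| Angle to lane (degrees) | 1.1 | 0.2 | 6.9 |

- **Robot clear:** the wrist force was back to noise, under 1 N, with the hand about 250 mm behind the tub.
- **Bystanders:** the beaker and spray bottle measured within 4 mm of where they started, and the jar about 5 mm in the top camera, which is close to network noise. The brush was not measured again; the part of it that showed in the final picture looked undisturbed.
- **Disagreements:** single readings were off during the push. The top camera's tub centre and heading were wrong while the hand covered the tub, and one wrist-camera reading failed at the stop. I set those aside for the unoccluded views after retreating. The two cameras differ by about 2 mm in y.

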